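Hang a bangle on the display carousel and hold its rail to the front

TASK

Hang the wooden cuff bangle over the horizontal bar of the small display carousel and let go of it, leaving the carousel roughly where it stands while you do so. Then take the carousel by its upright turning post and turn it until the bar with the bangle on it is at the front, squarely over the tongue of the foot. Keep the carousel still there and finish still holding the post; do not knock over or shift the things standing around.

Things in the scene. Friction and masses are not known exactly. Their poses are not given: they have to be found in the camera images.
- bangle: Loose wooden cuff bangle, a rigid upside-down U standing on its two ends on the table: 56 mm wide (along its y), 24 mm deep (along its x), 70 mm high; inside 44 mm wide and 64 mm high, open at the bottom, open along x; walls 6 mm; outer side faces flat and upright up to 42 mm, above that a half-round arch. About 45 g. It stands behind the upright cards of the soap boxes (keep the gripper clear of them). Origin: centre of its underside, between the two ends; z up.
- bangle_crown (a point): Highest point inside the bangle's arch, 64 mm above its origin; this rests on the bar when the bangle hangs.
- stand: Fixed dark-wood round foot of the carousel, 170 mm across, 20 mm high; origin on the turning axis at table level, z up. A tongue 18 mm wide and 10 mm high, with a 26 mm round end 12 mm high, sticks out from it along the foot's -x as far as 168 mm from the axis: that is the carousel's front, roughly towards the robot.
- carousel (a joint): Turning angle of the carousel, rad, counter-clockwise seen from above: 0 when the rail is squarely over the tongue at the front; it starts between 0.8 and 1.9. No spring; it stays where it is left, against a bearing friction of about 0.2 N m (some 2.4 N at the post). The carousel is a light-wood disc 240 mm across, its top 38 mm above the table, with a tealight (20 mm high) and a bar of soap (26 mm high) fixed on it.
- rail_mid (a point): Middle of the hanging rail's horizontal bar, 60 mm from the turning axis and 132 mm above the table: bar 12 mm thick, along this point's y (tangential to the disc), 98 mm clear between two upright posts 14 mm thick that end in 20 mm balls up to 144 mm above the table. Its -x points outwards from the turning axis, z up. 88 mm free below the bar to the disc.
- turn_post: Upright round turning post fixed to the disc, 18 mm thick above a 28 mm collar 8 mm high, 85 mm from the turning axis on the side opposite to the rail. Origin: centre of its foot on the disc, 38 mm above the table; top 137 mm above the table; a good height to grip it is about 118 mm above the table.
- white_mug: White mug, 74x105x83 mm, bystander; origin centre of underside.
- toadstool: Small ceramic toadstool, 62 mm across, 80 mm high, bystander; origin centre of underside.
- dark_bowl: Small dark glass votive bowl, 60 mm across, 44 mm high, bystander; origin centre of underside.
- tea_light: Tealight on the table, 38 mm across, 20 mm high, bystander; origin centre of underside.
There are look-alikes about, which are no part of the job. Several things have the shape of the bangle; the one meant has the colours described above.

How it is judged:
By the outcome, as a careful person would: the job done as asked, in the order asked, and still so for the second after the job is handed in, while the arm keeps its last pose, push and grip.
It also fails if it takes over 64 s, if anything falls off the work surface, if the arm or the gripper's body presses on something with over 40 N, if the wrist force passes 120 N, or if a joint passes its speed limit or range.

ROBOT

A 6-joint arm with a two-finger parallel gripper is mounted at the origin on a cart in front of the work surface, level with it; the furniture and walls round the work are solid. World frame = base frame: x ahead of the robot, y to its left, z up, the work surface at z = 0. Lengths are in m, angles in degrees, forces in N, time in s.
With the tool pointing down it reaches from about 0.375 to 0.9 m from the base axis. Payload 3.1 kg.
Tool frame: the origin (TCP) lies at the very end of the fingers, on their centre line; the grasp point (between the pads) lies 19 mm behind it (grip_point_offset is the distance from the TCP to the grasp point, in m); y points along the fingers, x is the direction in which the jaws open and shut, and the axes are right-handed (so a half turn about y gives the same grasp; the last joint's range is limited). The gripper opens to 87 mm and grips with 3 to 60 N. Pads are 19 mm wide; open, the fingers measure 117 mm over their backs; the gripper's body (75 mm by 190 mm) begins 51 mm behind the grasp point.
Start: joints at [-85.571, 30.224, 82.088, -0, 67.689, -10.227], TCP at [0.158, -0.605, 0.185] pointing down, gripper open.
Joint ranges: [-176.69, 176.69], [-43.24, 126.21], [12.49, 139.97], [-82, 262], [0, 151.66], [-163.58, 163.58]. Speed limits (degrees/s): [159.86, 159.86, 180, 180, 180, 180].

INTERFACE

Orientations are given as a 3x3 rotation matrix whose columns are the frame's x, y, z axes.
In Python, from rig import * gives the robot as it stands.
- The arm moves only by the tool send_rows, never from a script. Its argument "moves" is text: rows parted by semicolons, each of 5 numbers parted by spaces: the finger opening in mm, from 0 to 87, then the shift along the tool's x, y, z in mm, then the turn about the tool's y in degrees. In form: fingers dx dy dz yaw; .... A call has 1 to 20 rows; each row shifts and turns the commanded pose from where the row before left it, along the tool's axes as they then stand; what a row does not reach is not made up. A row lasts 1/12 s, in which the tool goes at most 41.7 mm and 7.16 degrees, less where a joint would pass 70% of its speed; a pose out of reach is approached as far as the arm can. A call is refused whole if a number of a shift passes 41.7 or a number of a turn 7.16, either way. A call with a gripper value outside its range is refused whole. The fingers move at their own pace and stop on an object; the grip force is fixed at half the most. Time passes only in rows, so rows that do not move let the fingers close. It gives the time, the measured TCP pose, the force and the opening at its end, in the units of the state.
- read_state(): the state, without advancing time (a new reading comes with each control period).
- capture(name): name is "scene" or "top" or "wrist"; returns a dict with "image" (384x512x3 uint8, blue, green, red), "z_map" (384x512 float32, m along the optical axis (not along the pixel's ray), 0 where there is no reading), "mtx" (3x3 intrinsics, pixels), "origin" and "rotation" of the camera in the world; the wrist camera has in their place "tool_from_camera" (4x4, takes a point from camera to tool coordinates, whose origin is the TCP and whose axes are the tool frame's). Camera axes: x right, y up, looking along -z (the intrinsics and any distortion apply to the point x, -y, -z); pixel columns grow to the right and rows downward; lengths in m; the calibration is good to about 2 mm. A picture is of the moment at which its call begins: read the wrist's pose just before it.
- hand_in(): hands the job in, once; it reports no verdict.
Trained networks look in a picture, given as the dict that the camera call returned (one of the last four; its "shot" number tells which), for a name from the list of things; names that differ only in an ending like _2 or _b are one class to them, and where a whole thing is asked for, a point or a joint stands for the part that bears it (a point fixed in the world has none). Each returns a list of dicts, best first, with "p" (0 to 1); they miss things now and then, are a little off and sometimes report something else, mostly with a low value. They report only what shows in the picture. A call takes as long as a camera call. They do not tell look-alikes from the thing itself.
- search_frame(picture, name): "bbox" ([left, top, right, bottom] in pixels, round what is visible of it).
- masks_of(picture, name): "region" (384x512 bool, what is visible of it) and "bbox" ([left, top, right, bottom] in pixels, round what is visible of it).
- mark_of(picture, name): "pixel" ([row, column] in pixels: a listed point, or the origin of a listed thing).
The state is a dict: "time_s": time; "joint_positions": joint angles; "qvel": joint speeds; "tau": joint torques, N m; "position": TCP position; "tcp_rot": TCP orientation; "force": force on the tool from outside, world axes, zero at the start; "moment": the same for the moment, N m; "opening": opening from 0.0 (shut) to 1.0 (fully open).
Only numpy, scipy, OpenCV 4.12 (cv2) and the standard library are available. Lean on these libraries where they do the work, as an engineer would, in place of code of your own. Each camera call takes 0.05 s, during which the arm holds its last target. There are 200 camera calls.

## Working session

There is one attempt and no reset: what is moved stays moved. The work goes in short steps, Python scripts to look and compute and a tool call to move; the robot and the scene stay as the last step left them, time stands still between calls to the robot, and variables do not carry over. Pictures are saved under pics/ and viewed, about 8 in all and at most 12, crops included, and the job is handed in when it is done.

Besides the shell and the picture viewer there is one more tool, called after "Emit:" by a JSON object that holds its "name" and its "arguments", one argument or row to a line. send_rows: Moves the arm, as the interface text tells. Its arguments: {"type":"object","properties":{"moves":{"type":"string"}},"required":["moves"]}

```bash
ls; mkdir -p pics; cat > h.py <<'E'
from rig import *
import numpy as np, cv2
def world(c,px,z=None,depth=None):
    # px [row,col]
    K=c["mtx"]; p=cv2.undistortPoints(np.array([[[px[1],px[0]]]],float),K,np.array(c["dist"]) if "dist" in c else None)[0,0]
    d=np.array([p[0],-p[1],-1.0])
    R,o=np.array(c["rotation"]),np.array(c["origin"])
    w=R@d
    t=depth if depth is not None else (z-o[2])/w[2]
    return o+t*w
def cloud(c,mask=None):
    Z=c["z_map"];K=c["mtx"]
    m=Z>0
    if mask is not None: m&=mask
    r,q=np.nonzero(m); z=Z[r,q]
    P=np.stack([(q-K[0,2])/K[0,0]*z,-(r-K[1,2])/K[1,1]*z,-z],1)
    return P@np.array(c["rotation"]).T+np.array(c["origin"]),r,q
E
python3 - <<'E'
from h import *
s=read_state();print(s)
ims=[]
for n in("scene","top"):
    c=capture(n);print(n,c.keys(),c["mtx"],c["origin"],c["rotation"])
    cv2.imwrite(f"pics/{n}0.png",c["image"])
    for k in("bangle","stand","carousel","rail_mid","turn_post","bangle_crown","white_mug","toadstool","dark_bowl","tea_light"):
        print(k,[(round(d["p"],2),np.round(d["bbox"]).tolist()) for d in search_frame(c,k)][:5],[(round(d["p"],2),np.round(d["pixel"]).tolist()) for d in mark_of(c,k)][:5])
E
```

```text
pics
{'time_s': 0.0, 'joint_positions': array([-8.55711044e+01,  3.02779999e+01,  8.21554096e+01, -9.75854569e-04,
        6.76876395e+01, -1.02254171e+01]), 'qvel': array([ 0.09175279, -0.01304147,  0.07666644,  0.03958851, -0.04141745,
        0.0020228 ]), 'tau': array([ 8.84348683e-04, -4.40039313e+01, -1.76589757e+01,  6.33105473e-02,
        5.79586742e-02, -1.57627924e-04]), 'position': array([ 0.15809726, -0.60385218,  0.18358748]), 'tcp_rot': array([[ 2.52992656e-01, -1.78856407e-04,  9.67468182e-01],
       [-9.67465959e-01,  2.10517695e-03,  2.52992464e-01],
       [-2.08194104e-03, -9.99997768e-01,  3.59556822e-04]]), 'force': array([ 0.56404361, -0.14875393,  0.4052171 ]), 'moment': array([0.01840848, 0.0265704 , 0.00439047]), 'opening': 1.0025030761064668}
scene dict_keys(['image', 'z_map', 'mtx', 'origin', 'rotation', 'shot']) [[362.32336919   0.         253.13818964]
 [  0.         362.32336919 193.45864504]
 [  0.           0.           1.        ]] [0.37667689 0.79988938 0.64563963] [[-0.98952304  0.0777273  -0.12166599]
 [-0.14418807 -0.48916839  0.8601884 ]
 [ 0.00734496  0.86871903  0.49525074]]
bangle [(0.82, [210.0, 213.0, 228.0, 239.0]), (0.61, [187.0, 230.0, 204.0, 258.0])] [(0.8, [235.0, 216.0]), (0.77, [250.0, 193.0])]
stand [(0.66, [218.0, 154.0, 299.0, 211.0])] [(0.79, [197.0, 254.0])]Traceback (most recent call last):
  File "<stdin>", line 8, in <module>
ValueError: it knows: bangle, bangle_crown, dark_bowl, rail_mid, stand, tea_light, toadstool, turn_post, white_mug
```

```bash
python3 - <<'E'
from h import *
ims=[]
for n in("scene","top"):
    c=capture(n)
    if n=="top":print(c["mtx"],c["origin"],c["rotation"])
    im=c["image"]
    cv2.imwrite(f"pics/{n}1.png",cv2.resize(im,(800,600),interpolation=cv2.INTER_CUBIC)); np.save(f"{n}.npy",c,allow_pickle=True)
    zz={"rail_mid":.132,"bangle_crown":.064,"turn_post":.038}
    for k in("bangle","stand","rail_mid","turn_post","bangle_crown","white_mug","toadstool","dark_bowl","tea_light"):
        print(k,[(round(d["p"],2),np.round(d["bbox"]).tolist()) for d in search_frame(c,k)][:5],[(round(d["p"],2),np.round(d["pixel"]).tolist(),np.round(world(c,d["pixel"],zz.get(k,0)),3).tolist()) for d in mark_of(c,k)][:5])
E
```

```text
bangle [(0.88, [213.0, 211.0, 229.0, 237.0]), (0.68, [187.0, 231.0, 204.0, 257.0]), (0.42, [219.0, 152.0, 300.0, 210.0])] [(0.88, [234.0, 219.0], [0.602, -0.063, 0.0]), (0.7, [253.0, 196.0], [0.645, 0.036, 0.0])]
stand [(0.76, [218.0, 151.0, 300.0, 209.0])] [(0.63, [196.0, 252.0], [0.538, -0.3, 0.0])]
rail_mid [(0.66, [232.0, 152.0, 272.0, 183.0])] [(0.57, [158.0, 251.0], [0.545, -0.334, 0.132])]
turn_post [(0.65, [253.0, 172.0, 261.0, 201.0])] [(0.57, [201.0, 256.0], [0.508, -0.206, 0.038])]
bangle_crown [(0.82, [191.0, 228.0, 206.0, 261.0]), (0.72, [212.0, 210.0, 228.0, 239.0])] [(0.81, [215.0, 219.0], [0.599, -0.068, 0.064]), (0.56, [234.0, 198.0], [0.635, 0.034, 0.064])]
white_mug [(0.69, [159.0, 270.0, 195.0, 322.0])] [(0.58, [301.0, 180.0], [0.631, 0.214, 0.0])]
toadstool [(0.66, [219.0, 160.0, 234.0, 178.0])] [(0.69, [177.0, 229.0], [0.649, -0.436, 0.0])]
dark_bowl [(0.57, [197.0, 198.0, 214.0, 220.0])] [(0.65, [214.0, 206.0], [0.668, -0.161, 0.0])]
tea_light [] []
[[462.4754326    0.         251.71343567]
 [  0.         462.4754326  188.25303622]
 [  0.           0.          
[... 625 characters left out ...]
0, 331.0], [0.558, -0.355, 0.132])]
turn_post [(0.51, [282.0, 185.0, 290.0, 194.0])] [(0.48, [188.0, 285.0], [0.517, -0.201, 0.038])]
bangle_crown [(0.66, [240.0, 159.0, 257.0, 172.0])] [(0.65, [162.0, 247.0], [0.61, -0.067, 0.064]), (0.61, [152.0, 220.0], [0.645, 0.034, 0.064])]
white_mug [(0.93, [149.0, 145.0, 181.0, 167.0]), (0.25, [265.0, 140.0, 280.0, 156.0])] [(0.68, [154.0, 169.0], [0.648, 0.228, 0.0])]
toadstool [(0.6, [343.0, 140.0, 358.0, 157.0])] [(0.55, [152.0, 349.0], [0.658, -0.442, 0.0])]
dark_bowl [(0.56, [267.0, 142.0, 282.0, 156.0]), (0.33, [150.0, 144.0, 181.0, 168.0])] [(0.65, [149.0, 274.0], [0.669, -0.165, 0.0])]
tea_light [] [(0.23, [156.0, 221.0], [0.64, 0.035, 0.0])]
```

View pics/scene1.png

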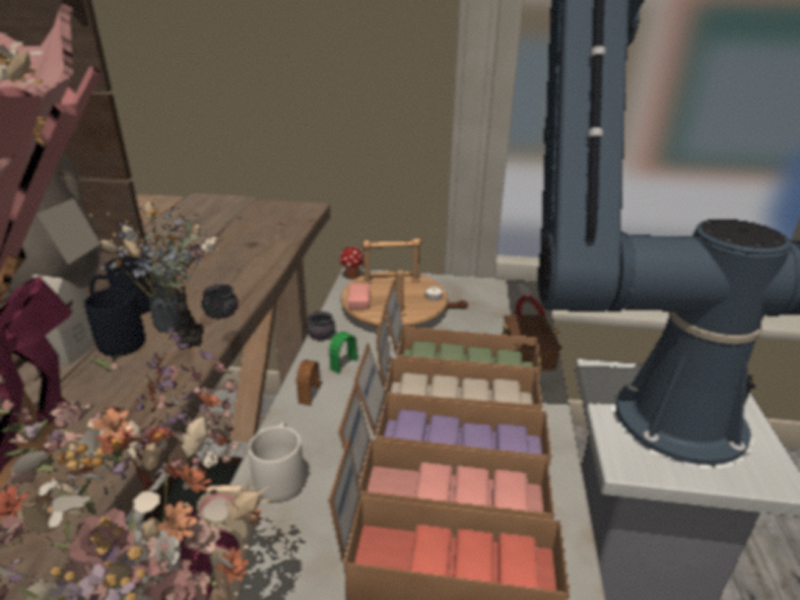

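View pics/top1.png

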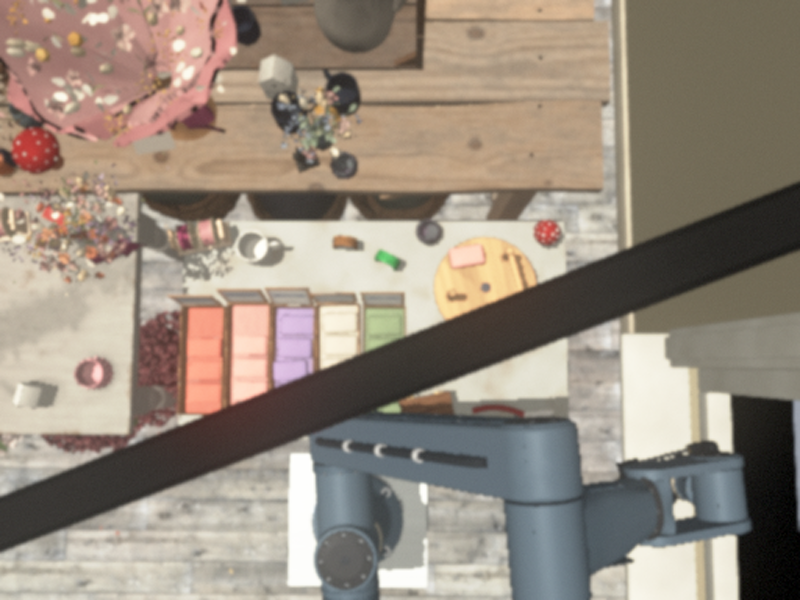

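```bash
python3 - <<'E'
from h import *
cs={n:np.load(n+".npy",allow_pickle=True).item() for n in("scene","top")}
c=cs["top"]
for r,q in((290,200),(215,270),(243,400),(180,340)): print("beam",c["z_map"][r*384//600 if 0 else r,q], world(c,(r,q),depth=c["z_map"][r,q]).round(3))
for n,c in cs.items():
    P,r,q=cloud(c)
    k=(np.hypot(P[:,0]-.535,P[:,1]+.3)<.16)&(P[:,2]>-.02)&(P[:,2]<.2)
    A=P[k]
    d=A[abs(A[:,2]-.038)<.008]; 
    M=np.c_[2*d[:,:2],np.ones(len(d))]
    print(n,"disc",len(d),d.min(0).round(3),d.max(0).round(3))
    t=A[A[:,2]>.1]; print("tall",len(t)); print(np.c_[t,r[k][A[:,2]>.1],q[k][A[:,2]>.1]].round(3)[::max(1,len(t)//45)].tolist())
    for name,x,y in(("brown",.64,.034),("green",.61,-.066)):
        k2=(abs(P[:,0]-x)<.05)&(abs(P[:,1]-y)<.05)&(P[:,2]>.03)&(P[:,2]<.1);a=P[k2]
        if len(a): print(name,len(a),a.mean(0).round(3),a.min(0).round(3),a.max(0).round(3),(c["image"][r[k2],q[k2]]).mean(0))
    k3=(P[:,0]>.35)&(P[:,0]<.7)&(abs(P[:,1]-.03)<.25)&(P[:,2]>.075)&(P[:,2]<.3)
    b=P[k3]; 
    for y0 in np.arange(-.2,.28,.04):
        bb=b[abs(b[:,1]-y0)<.02]
        if len(bb): print("cards y",round(y0,2),len(bb),bb.min(0).round(3),bb.max(0).round(3))
E
```

```text
beam 1.3735478 [0.187 0.065 0.311]
beam 0.080916606 [ 0.361 -0.118  1.623]
beam 1.8739412 [ 0.317 -0.679 -0.195]
beam 1.6722083 [ 0.548 -0.401  0.036]
scene disc 1229 [ 0.416 -0.424  0.03 ] [ 0.651 -0.175  0.046]
tall 266
[[0.5, -0.361, 0.143, 153.0, 265.0], [0.605, -0.334, 0.143, 154.0, 234.0], [0.514, -0.359, 0.139, 154.0, 261.0], [0.496, -0.353, 0.143, 154.0, 266.0], [0.608, -0.333, 0.14, 155.0, 233.0], [0.592, -0.341, 0.138, 155.0, 238.0], [0.575, -0.343, 0.138, 155.0, 243.0], [0.559, -0.351, 0.136, 155.0, 248.0], [0.541, -0.349, 0.138, 155.0, 253.0], [0.524, -0.357, 0.136, 155.0, 258.0], [0.507, -0.357, 0.137, 155.0, 263.0], [0.49, -0.362, 0.136, 155.0, 268.0], [0.601, -0.331, 0.138, 156.0, 235.0], [0.585, -0.338, 0.136, 156.0, 240.0], [0.567, -0.339, 0.137, 156.0, 245.0], [0.552, -0.351, 0.133, 156.0, 250.0], [0.534, -0.351, 0.134, 156.0, 255.0], [0.517, -0.357, 0.132, 156.0, 260.0], [0.5, -0.361, 0.132, 156.0, 265.0], [0.611, -0.329, 0.134, 157.0, 232.0], [0.591, -0.334, 0.134, 157.0, 238.0], [0.574, -0.336, 0.134, 157.0, 243.0], [0.558, -0.347, 0.13, 157.0, 248.0], [0.537, -0
[... 4090 characters left out ...]
6  0.076] [117.26168224 182.59813084 117.8411215 ]
cards y -0.2 30 [ 0.503 -0.218  0.077] [ 0.519 -0.202  0.141]
cards y -0.12 20 [ 0.451 -0.109  0.076] [ 0.509 -0.102  0.17 ]
cards y -0.08 103 [ 0.486 -0.099  0.075] [ 0.6   -0.06   0.178]
cards y -0.04 100 [ 0.489 -0.06   0.076] [ 0.509 -0.02   0.18 ]
cards y 0.0 74 [ 0.38  -0.02   0.075] [0.509 0.02  0.177]
cards y 0.04 81 [0.493 0.02  0.075] [0.636 0.06  0.18 ]
cards y 0.08 97 [0.352 0.06  0.075] [0.518 0.1   0.177]
cards y 0.12 132 [0.489 0.1   0.075] [0.519 0.14  0.175]
cards y 0.16 131 [0.492 0.14  0.08 ] [0.519 0.18  0.177]
cards y 0.2 154 [0.362 0.181 0.075] [0.649 0.219 0.173]
cards y 0.24 134 [0.492 0.221 0.076] [0.657 0.26  0.176]
```

Candidates with the bangle's shape (full-res pixels): scene brown (197,244) and green (220,225); top brown (221,155) and green (248,164). Wooden = brown, at about (0.637, 0.032). The post is at (0.512,-0.210) and the rail at (0.549,-0.348). The spacing of 143 mm agrees with the given 145. I'll move the wrist camera over the carousel for precision.

Emit:
{"name": "send_rows", "arguments": {
  "moves": "87 0 -37.5 0 0; 87 0 -37.5 0 0; 87 0 -37.5 0 0; 87 0 -37.5 0 0; 87 -13 0 25.5 0; 87 -13 0 25.5 0; 87 -13 0 25.5 0; 87 -13 0 25.5 0; 87 -13 0 25.5 0; 87 -13 0 25.5 0; 87 -13 0 25.5 0; 87 -13 0 25.5 0; 87 -13 0 25.5 0; 87 -13 0 25.5 0; 87 -13 0 25.5 0; 87 -13 0 25.5 0; 87 0 0 0 0; 87 0 0 0 0"
}}

```text
time_s: 3.7
position: [0.4155, -0.3752, 0.3346]
tcp_rot: [[0.256, -0.0, 0.967], [-0.967, -0.0, 0.256], [0.0, -1.0, -0.0]]
force: [0.1, -0.3, 0.4]
opening: 1.0
```

```bash
cat >> h.py <<'E'
def wrist():
    s=read_state(); c=capture("wrist")
    T=np.eye(4);T[:3,:3]=s["tcp_rot"];T[:3,3]=s["position"]
    W=T@np.array(c["tool_from_camera"]); c["rotation"]=W[:3,:3];c["origin"]=W[:3,3]
    return s,c
def yaw(s): return np.degrees(np.arctan2(s["tcp_rot"][1,0],s["tcp_rot"][0,0]))
E
python3 - <<'E'
from h import *
s,c=wrist(); print(s["position"],s["tcp_rot"].round(3),s["joint_positions"].round(1),s["force"].round(1)); print(c["tool_from_camera"].round(4),c["mtx"],c["origin"])
np.save("w1.npy",c,allow_pickle=True)
cv2.imwrite("pics/w1.png",cv2.resize(c["image"],(768,576)))
zz={"rail_mid":.132,"bangle_crown":.064,"turn_post":.038}
for k in("stand","rail_mid","turn_post","bangle","white_mug","toadstool","dark_bowl","tea_light"):
    print(k,[(round(d["p"],2),np.round(d["bbox"]).tolist()) for d in search_frame(c,k)][:3],[(round(d["p"],2),np.round(d["pixel"]).tolist(),np.round(world(c,d["pixel"],zz.get(k,0)),3).tolist()) for d in mark_of(c,k)][:3])
E
```

```text
[ 0.4155463  -0.37519709  0.33463663] [[ 0.256 -0.     0.967]
 [-0.967 -0.     0.256]
 [ 0.    -1.    -0.   ]] [-53.5  17.1  79.5  -0.   83.4  21.7] [ 0.1 -0.3  0.4]
[[ 1.000e+00  5.000e-04  4.000e-04  2.000e-04]
 [ 3.000e-04  2.402e-01 -9.707e-01 -1.996e-01]
 [-6.000e-04  9.707e-01  2.402e-01  6.620e-02]
 [ 0.000e+00  0.000e+00  0.000e+00  1.000e+00]] [[289.61688084   0.         252.39489449]
 [  0.         289.61688084 192.30915554]
 [  0.           0.           1.        ]] [ 0.47964967 -0.35836639  0.53421725]
stand [(0.86, [146.0, 0.0, 297.0, 178.0]), (0.57, [252.0, 2.0, 270.0, 119.0])] [(0.8, [79.0, 226.0], [0.536, -0.297, 0.0])]
rail_mid [(0.8, [253.0, 3.0, 269.0, 118.0])] [(0.62, [63.0, 261.0], [0.552, -0.35, 0.132])]
turn_post [(0.6, [145.0, 60.0, 179.0, 84.0])] [(0.63, [76.0, 172.0], [0.513, -0.215, 0.038]), (0.5, [166.0, 131.0], [0.353, -0.174, 0.038])]
bangle [(0.52, [82.0, 0.0, 115.0, 16.0])] [(0.26, [77.0, 224.0], [0.538, -0.293, 0.0])]
white_mug [] []
toadstool [(0.76, [311.0, 0.0, 355.0, 36.0]), (0.21, [147.0, 1.0, 295.0, 176.0])] [(0.72, [24.0, 327.0], [0.662, -0.438, 0.0])]
dark_bowl [] []
tea_light [(0.76, [120.0, 155.0, 143.0, 176.0])] [(0.69, [20.0, 325.0], [0.667, -0.433, 0.0]), (0.61, [165.0, 131.0], [0.344, -0.162, 0.0])]
```

View pics/w1.png

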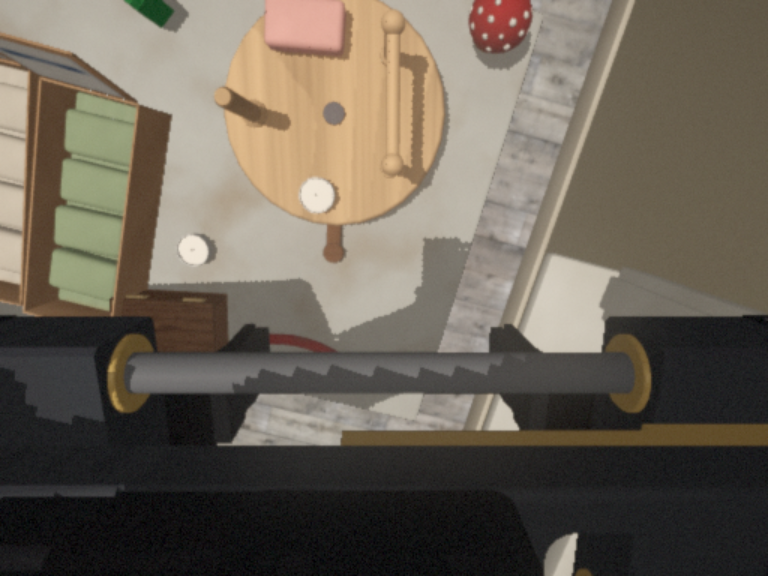

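The wrist view (768x576) shows the disc around (334,113), the rail between balls (392,22) and (392,163), the post top at (228,97), and the tongue end at (334,250). The table tealight is at (195,250). Next I'll measure from depth and colour.

```bash
python3 - <<'E'
from h import *
c=np.load("w1.npy",allow_pickle=True).item()
P,r,q=cloud(c)
rd=np.hypot(P[:,0]-.535,P[:,1]+.292)
near=rd<.2
t=P[near&(P[:,2]>.1)&(P[:,2]<.16)]
rail=t[t[:,1]<-.31]; post=t[(t[:,1]>-.25)&(t[:,2]>.128)]
m=rail.mean(0); u=np.linalg.svd((rail-m)[:,:2],full_matrices=False)[2][0]
s=(rail-m)[:,:2]@u
bar=rail[(abs(s)<.04)&(rail[:,2]>.125)]
print("rail n",len(rail),"mid",(m[:2]+u*(s.max()+s.min())/2).round(4),"span",s.max()-s.min(),"bar xy",bar.mean(0).round(4),"z",bar[:,2].max(),"dir",np.degrees(np.arctan2(u[1],u[0])))
print("post",len(post),post.mean(0).round(4),post.min(0).round(3),post.max(0).round(3))
# disc edge
d=P[near&(abs(P[:,2]-.038)<.006)][:,:2].astype(np.float32)
h=cv2.convexHull(d)[:,0]
from scipy.optimize import least_squares
hh=h[(h[:,0]<.62)]
f=least_squares(lambda p:np.hypot(hh[:,0]-p[0],hh[:,1]-p[1])-p[2],[.535,-.292,.12],loss="soft_l1",f_scale=.002); print("disc circle",f.x.round(4),len(hh))
a=f.x[:2]
rd=np.hypot(P[:,0]-a[0],P[:,1]-a[1]); 
hsv=cv2.cvtColor(c["image"],cv2.COLOR_BGR2HSV)[r,q]
k=(rd>.122)&(rd<.18)&(abs(P[:,1]-a[1])<.06)&(P[:,0]<a[0])&(hsv[:,1]>100)&(P[:,2]<.03)
T=P[k]; print("tongue",len(T),T.min(0).round(3),T.max(0).round(3))
px=np.c_[r[k],q[k]]; 
for x0 in np.arange(T[:,0].min(),T[:,0].max(),.006):
    w=T[abs(T[:,0]-x0)<.003]
    if len(w): print(round(x0,3),len(w),w[:,1].min().round(4),w[:,1].max().round(4),w[:,2].mean().round(3))
print("tongue px",px.min(0),px.max(0),"end disc", T[T[:,0]<T[:,0].min()+.026].mean(0))
# hub
print("hub by pixel",world(c,(113/1.5,334/1.5),z=.038))
E
```

```text
rail n 1184 mid [ 0.5502 -0.3515] span 0.13066243735117528 bar xy [ 0.555  -0.3503  0.136 ] z 0.14007204198647216 dir -165.1162985812051
post 299 [ 0.5095 -0.1657  0.1392] [ 0.501 -0.221  0.128] [ 0.522 -0.094  0.16 ]
disc circle [ 0.5789 -0.2548  0.1738] 23
tongue 4 [ 0.409 -0.315  0.007] [ 0.414 -0.313  0.01 ]
0.409 2 -0.3146 -0.3141 0.01
tongue px [150 219] [153 219] end disc [ 0.41182433 -0.31387233  0.00882014]
hub by pixel [ 0.53558614 -0.29423139  0.038     ]
```

```bash
python3 - <<'E'
from h import *
c=np.load("w1.npy",allow_pickle=True).item()
im=c["image"]; hsv=cv2.cvtColor(im,cv2.COLOR_BGR2HSV)
print(im[155,223],hsv[155,223],hsv[165,223],hsv[155,235],hsv[155,210])
sub=np.zeros((384,512),np.uint8); sub[146:182,208:240]=1
# darkish saturated
m=((hsv[...,1]>90)&(sub>0)).astype(np.uint8)
n,l,st,ce=cv2.connectedComponentsWithStats(m); i=1+st[1:,4].argmax(); print(st[i],ce[i])
rr,qq=np.nonzero(l==i)
W=np.array([world(c,(a,b),z=.011) for a,b in zip(rr,qq)])
for r0 in range(rr.min(),rr.max()+1,3):
    k=rr==r0; print(r0,qq[k].min(),qq[k].max(),W[k].mean(0).round(4))
hub=world(c,(113/1.5,334/1.5),z=.038)
# hub: gray blob
h=((hsv[...,1]<80)).astype(np.uint8); h[:65]=0;h[86:]=0;h[:,:212]=0;h[:,234:]=0
rr2,qq2=np.nonzero(h); print("hub px",rr2.mean(),qq2.mean(),len(rr2)); hub=world(c,(rr2.mean(),qq2.mean()),z=.039); print(hub)
for post in [(0.5502,-.3515)]:
    print("rail bearing",np.degrees(np.arctan2(post[1]-hub[1],post[0]-hub[0])),np.hypot(post[1]-hub[1],post[0]-hub[0]))
far=W[W[:,0]<W[:,0].min()+.026].mean(0); print("tongue end",far,"bearing",np.degrees(np.arctan2(far[1]-hub[1],far[0]-hub[0])),np.hypot(*(far-hub)[:2]))
P,r,q=cloud(c); t=P[(np.hypot(P[:,0]-.512,P[:,1]+.21)<.025)&(P[:,2]>.133)&(P[:,2]<.15)]; print("post",t.mean(0),t.min(0),t.max(0),len(t))
E
```

```text
[ 75 100 132] [ 13 110 132] [ 13 118 130] [ 18  35 183] [ 17  29 184]
[208 146  32  29 339] [222.57227139 157.83185841]
146 208 239 [ 0.4237 -0.3196  0.011 ]
149 218 228 [ 0.4183 -0.32    0.011 ]
152 218 226 [ 0.4126 -0.3195  0.011 ]
155 218 226 [ 0.4074 -0.3207  0.011 ]
158 218 226 [ 0.4021 -0.322   0.011 ]
161 218 226 [ 0.3968 -0.3232  0.011 ]
164 218 227 [ 0.3917 -0.3254  0.011 ]
167 216 228 [ 0.3861 -0.3258  0.011 ]
170 216 227 [ 0.3805 -0.3262  0.011 ]
173 219 225 [ 0.3753 -0.3283  0.011 ]
hub px 75.02941176470588 221.97058823529412 170
[ 0.53563236 -0.29317768  0.039     ]
rail bearing -75.97572584776938 0.060114135102512005
tongue end [ 0.38663113 -0.32550977  0.011     ] bearing -167.757068022776 0.1524687907327093
post [ 0.51323365 -0.21282752  0.13590648] [ 0.50556814 -0.22027539  0.1330315 ] [ 0.52159471 -0.20489132  0.13872987] 140
```

Emit:
{"name": "send_rows", "arguments": {
  "moves": "87 0 0 0 5; 87 0 0 0 5; 87 0 0 0 4.7; 87 -27 0 6 0; 87 -27 0 6 0; 87 -27 0 6 0; 87 -27 0 6 0; 87 -27 0 6 0; 87 -27 0 6 0; 87 -27 0 6 0; 87 -27 0 6 0; 87 -27 0 6 0; 87 -27 0 6 0; 87 -27 0 6 0; 87 -27 0 6 0; 87 -27 0 6 0; 87 -27 0 6 0; 87 -27 0 6 0; 87 0 0 0 0; 87 0 0 0 0"
}}

```text
time_s: 6.22
position: [0.505, 0.0297, 0.3346]
tcp_rot: [[0.002, -0.0, 1.0], [-1.0, -0.0, 0.002], [0.0, -1.0, -0.0]]
force: [1.0, -0.6, -1.0]
opening: 0.997
```

```bash
python3 - <<'E'
from h import *
s,c=wrist(); print(s["position"],yaw(s),s["joint_positions"].round(1),s["force"].round(1))
np.save("w2.npy",c,allow_pickle=True)
ds=masks_of(c,"bangle"); print([(d["p"],d["bbox"]) for d in ds],[(round(d["p"],2),d["pixel"],world(c,d["pixel"],.064).round(3)) for d in mark_of(c,"bangle_crown")])
x=np.array(ds[0]["bbox"],int); a=c["image"][:200,100:420]
cv2.imwrite("pics/w2.png",cv2.resize(a,(768,480),interpolation=cv2.INTER_CUBIC))
P,r,q=cloud(c)
k=(abs(P[:,0]-.638)<.05)&(abs(P[:,1]-.032)<.045)&(P[:,2]>.045)&(P[:,2]<.09)
a=P[k]; print(len(a),a.mean(0),a.min(0),a.max(0),c["image"][r[k],q[k]].mean(0))
k=a[:,2]>.06
b=a[k][:,:2].astype(np.float32); print(cv2.minAreaRect(b))
b=a[:,:2].astype(np.float32); print(cv2.minAreaRect(b))
E
```

```text
[0.50503044 0.02974942 0.33456989] -89.86314035299831 [-9.3 12.1 86.5 -0.  81.4 80.6] [ 1.  -0.6 -1. ]
[(0.86, [236.9, 64.2, 268.2, 86.1]), (0.7, [291.0, 84.6, 331.0, 115.1])] [(0.91, [73.7, 249.3], array([0.64 , 0.035, 0.064])), (0.69, [99.8, 316.1], array([ 0.603, -0.069,  0.064]))]
602 [0.63888209 0.03284945 0.06407619] [0.62575884 0.00538951 0.04511118] [0.65215258 0.06077503 0.07212698] [ 80.92026578 109.60963455 143.10465116]
((0.6394608020782471, 0.033274244517087936), (0.043983496725559235, 0.02424323745071888), 86.33436584472656)
((0.6394387483596802, 0.033085692673921585), (0.05560913309454918, 0.024306127801537514), 86.19892883300781)
```

View pics/w2.png

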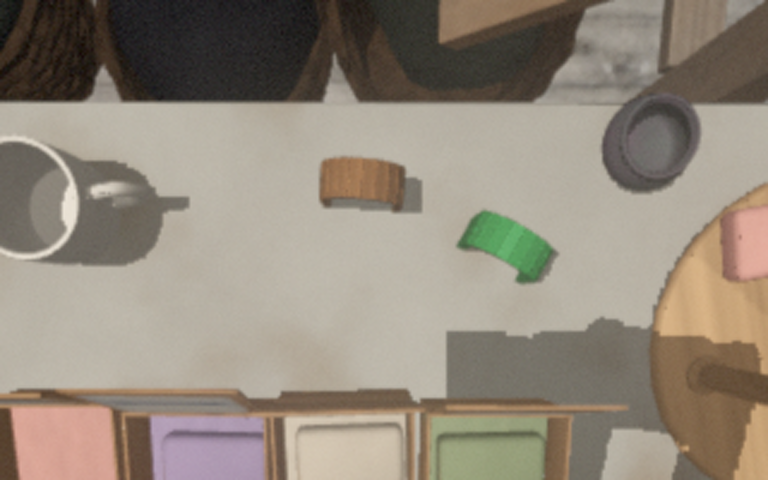

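Emit:
{"name": "send_rows", "arguments": {
  "moves": "76 -0.7 0 26.9 0; 76 -0.7 0 26.9 0; 76 -0.7 0 26.9 0; 76 -0.7 0 26.9 0; 76 -0.6 0 26.9 0; 76 0 0 0 3.9; 76 0 30 0 0; 76 0 30 0 0; 76 0 30 0 0; 76 0 30 0 0; 76 0 30 0 0; 76 0 30 0 0; 76 0 30 0 0; 76 0 24.6 0 0; 76 0 0 0 0; 76 0 0 0 0"
}}

```text
time_s: 7.7
position: [0.6386, 0.0307, 0.0988]
tcp_rot: [[-0.071, -0.003, 0.998], [-0.998, 0.0, -0.071], [-0.0, -1.0, -0.003]]
force: [1.2, -0.3, 0.6]
opening: 0.875
```

```bash
python3 - <<'E'
from h import *
s=read_state(); print(s["position"],yaw(s),s["force"].round(1),s["opening"])
d=np.array([.6395,.0331])-s["position"][:2]; R=s["tcp_rot"]; print("rest x,z",d@R[:2,0]*1e3,d@R[:2,2]*1e3)
E
```

```text
[0.63857373 0.03067625 0.09875895] -94.04668842851785 [ 1.2 -0.3  0.6] 0.8749239918184585
rest x,z -2.483076592641595 0.7529181878377512
```

Emit:
{"name": "send_rows", "arguments": {
  "moves": "76 -2.4 0 0.8 0; 76 0 15 0 0; 76 0 15 0 0; 76 0 15 0 0; 76 0 15 0 0; 76 0 13 0 0; 76 0 11.5 0 0; 76 0 0 0 0; 50 0 0 0 0; 50 0 0 0 0; 50 0 0 0 0; 50 0 0 0 0; 50 0 0 0 0; 50 0 0 0 0; 50 0 0 0 0; 50 0 0 0 0"
}}

```text
time_s: 9.03
position: [0.641, 0.0339, 0.016]
tcp_rot: [[-0.069, 0.001, 0.998], [-0.998, -0.001, -0.069], [0.001, -1.0, 0.001]]
force: [0.4, -0.5, 1.9]
opening: 0.579
```

```bash
python3 - <<'E'
from h import *
s=read_state(); print(s["position"],yaw(s),s["force"].round(1),s["opening"]*87)
E
```

```text
[0.64096425 0.03389995 0.01595333] -93.93535552828635 [ 0.4 -0.5  1.9] 50.35755266322158
```

```bash
python3 - <<'E'
from h import *
s,c=wrist(); t=capture("scene")
P,r,q=cloud(t); k=(abs(P[:,0]-.64)<.05)&(abs(P[:,1]-.033)<.06)&(P[:,2]>.03)&(P[:,2]<.09)
A=t["image"][190:290,150:270]; A=cv2.resize(A,(480,400),interpolation=cv2.INTER_CUBIC)
B=cv2.resize(c["image"][150:350,170:340],(340,400))
cv2.imwrite("pics/g1.png",np.hstack([A,B]))
E
```

```text
(no output)
```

View pics/g1.png

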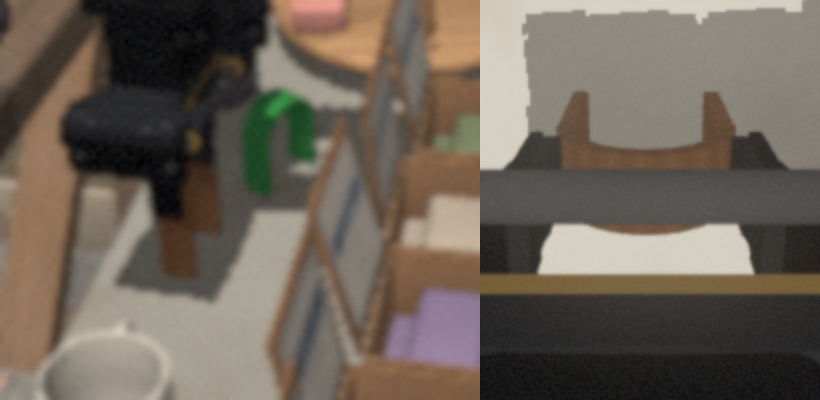

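Emit:
{"name": "send_rows", "arguments": {
  "moves": "30 0 0 0 0; 30 0 0 0 0; 30 0 0 0 0; 30 0 0 0 0; 30 0 0 0 0; 30 0 0 0 0"
}}

```text
time_s: 9.63
position: [0.6409, 0.0339, 0.0158]
tcp_rot: [[-0.069, 0.001, 0.998], [-0.998, -0.001, -0.069], [0.001, -1.0, 0.001]]
force: [-0.6, -3.0, 4.7]
opening: 0.561
```

Emit:
{"name": "send_rows", "arguments": {
  "moves": "30 0 -8 0 0; 30 0 -12 0 0; 30 0 -20 0 0; 30 0 -25 0 0; 30 0 -25 0 0; 30 0 -25 0 0; 30 0 -25 0 0; 30 0 -25 0 0; 30 0 -25 0 0; 30 0 -25 0 0; 30 0 -20 0 0; 30 0 0 0 0"
}}

```text
time_s: 10.63
position: [0.6432, 0.0348, 0.2563]
tcp_rot: [[-0.068, 0.01, 0.998], [-0.998, -0.0, -0.068], [-0.001, -1.0, 0.01]]
force: [0.4, -0.9, 0.2]
opening: 0.558
```

```bash
python3 - <<'E'
from h import *
s,c=wrist(); print(s["position"],yaw(s),s["force"].round(1),s["opening"]*87)
ds=mark_of(c,"bangle")+mark_of(c,"bangle_crown"); print([(d["p"],d["pixel"]) for d in ds])
P,r,q=cloud(c); L=(P-s["position"])@s["tcp_rot"]
hsv=cv2.cvtColor(c["image"],cv2.COLOR_BGR2HSV)[r,q]
k=(abs(L[:,0])<.04)&(abs(L[:,1])<.08)&(abs(L[:,2])<.04)&(hsv[:,1]>110)&(hsv[:,2]>50)
b=L[k]; print(len(b),b.min(0).round(4),b.max(0).round(4),b.mean(0).round(4))
for y0 in np.arange(-.065,.03,.01):
    w=b[abs(b[:,1]-y0)<.005]
    if len(w): print(round(y0,3),len(w),w.min(0).round(4),w.max(0).round(4))
R=s["tcp_rot"]; yw=-75.5; d=np.array([.5505,-.3515])-s["position"][:2]
print("turn",-(yw-yaw(s)),"move in tool",d@R[:2,0]*1e3,d@R[:2,2]*1e3)
E
```

```text
[0.64317144 0.03484038 0.25627383] -93.91663189790204 [ 0.4 -0.9  0.2] 48.55760933826971
[(0.79, [187.7, 316.2]), (0.95, [195.9, 327.1]), (0.89, [239.4, 253.1])]
179 [-0.0232 -0.0546 -0.013 ] [ 0.0226 -0.0415  0.0104] [ 0.0006 -0.0521 -0.0092]
-0.055 156 [-0.0129 -0.0546 -0.013 ] [ 0.0131 -0.0502  0.0084]
-0.045 23 [-0.0232 -0.05   -0.0129] [ 0.0226 -0.0415  0.0104]
turn -18.416631897902036 move in tool 391.767904567766 -66.06020625323441
```

Emit:
{"name": "send_rows", "arguments": {
  "moves": "30 15 0 -2 0; 30 26 0 -4.5 0; 30 26 0 -4.5 0; 30 26 0 -4.5 0; 30 26 0 -4.5 0; 30 26 0 -4.5 0; 30 26 0 -4.5 0; 30 26 0 -4.5 0; 30 26 0 -4.5 0; 30 26 0 -4.5 0; 30 26 0 -4.5 0; 30 26 0 -4.5 0; 30 26 0 -4.5 0; 30 26 0 -4.5 0; 30 26 0 -4.5 0; 30 13 0 -1 -4.6; 30 0 0 0 -4.6; 30 0 0 0 -4.6; 30 0 0 0 -4.6; 30 0 0 0 0"
}}

```text
time_s: 12.45
position: [0.5459, -0.3526, 0.2482]
tcp_rot: [[0.25, -0.003, 0.968], [-0.968, 0.003, 0.25], [-0.004, -1.0, -0.003]]
force: [-0.0, -0.2, -0.3]
opening: 0.558
```

```bash
cat > rail.py <<'E'
from h import *
def measure(tag):
    s,c=wrist(); np.save(tag+".npy",c,allow_pickle=True)
    R=s["tcp_rot"]; print("tcp",s["position"].round(4),"yaw",yaw(s).round(2),s["force"].round(1),"op",s["opening"]*87,"t",s["time_s"],"j6",s["joint_positions"].round(0))
    P,r,q=cloud(c); L=(P-s["position"])@R
    t=P[(np.hypot(P[:,0]-.535,P[:,1]+.292)<.12)&(P[:,2]>.105)&(P[:,2]<.15)]
    t=t[np.hypot(t[:,0]-.513,t[:,1]+.212)>.04]
    return s,c,P,L,t
def fit(t):
    m=t.mean(0); u=np.linalg.svd((t-m)[:,:2],full_matrices=False)[2][0]; u*=np.sign(u[0])
    a=(t-m)[:,:2]@u; mid=m[:2]+u*(a.max()+a.min())/2
    print("rail n",len(t),"mid",mid.round(4),"span",(a.max()-a.min()).round(3),"dir",np.degrees(np.arctan2(u[1],u[0])).round(2))
    return mid,u
E
python3 - <<'E'
from rail import *
s,c,P,L,t=measure("w3"); fit(t)
t=capture("top"); Q,r,q=cloud(t)
k=(np.hypot(Q[:,0]-.535,Q[:,1]+.292)<.12)&(Q[:,2]>.12)&(Q[:,2]<.15); print(k.sum())
cv2.imwrite("pics/w3.png",np.hstack([cv2.resize(c["image"][:300],(512,300)),cv2.resize(t["image"][120:220,250:350],(280,300)) [:, :280]]))
E
```

```text
tcp [ 0.5459 -0.3526  0.2482] yaw -75.53 [-0.  -0.2 -0.3] op 48.523458059229654 t 12.45 j6 [-43.  29.  74.  -0.  78.  33.]
rail n 1285 mid [ 0.5557 -0.3504] span 0.121 dir 14.83
29
```

View pics/w3.png

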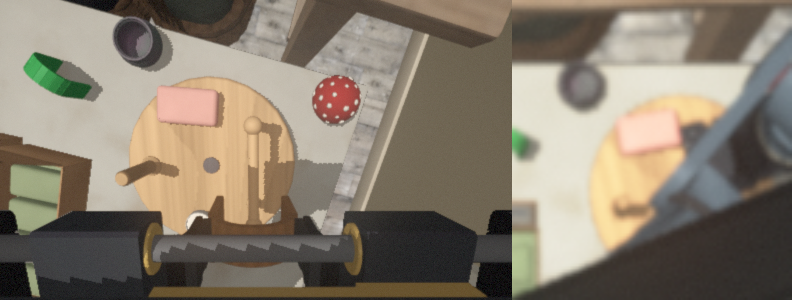

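Emit:
{"name": "send_rows", "arguments": {
  "moves": "30 0 0 4 0; 30 0 20 0 0; 30 0 20 0 0; 30 0 20 0 0; 30 0 15 0 0; 30 0 15 0 0; 30 0 15 0 0; 30 0 15 0 0; 30 0 15 0 0; 30 0 13 0 0; 30 0 0 0 0; 30 0 0 0 0"
}}

```text
time_s: 13.55
position: [0.5513, -0.3507, 0.1016]
tcp_rot: [[0.249, -0.002, 0.968], [-0.968, 0.001, 0.249], [-0.002, -1.0, -0.001]]
force: [0.5, -1.1, 0.3]
opening: 0.559
```

```bash
python3 - <<'E'
from rail import *
s,c,P,L,t=measure("w4")
A=c["image"][100:340,150:360]
t=capture("scene"); B=t["image"][140:215,205:305]
cv2.imwrite("pics/w4.png",np.hstack([cv2.resize(A,(350,400)),cv2.resize(B,(450,400),interpolation=cv2.INTER_CUBIC)]))
E
```

```text
tcp [ 0.5513 -0.3507  0.1016] yaw -75.57 [ 0.5 -1.1  0.3] op 48.62865496719721 t 13.55 j6 [-42.  38.  82.   0.  60.  33.]
```

View pics/w4.png

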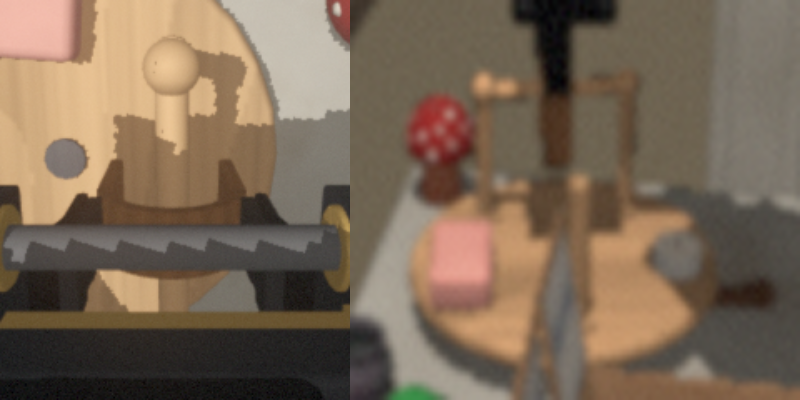

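Left half: the bar runs through the middle of the arch, with the ball at (172,66) ahead and the bar in line at column ~172. Right half: the fingers and bangle straddle the bar around (560,100). There's no contact force yet, and about 12 mm left to go down.

Emit:
{"name": "send_rows", "arguments": {
  "moves": "30 0 4 0 0; 30 0 4 0 0; 30 0 1.5 0 0; 30 0 0 0 0; 30 0 0 0 0"
}}

```text
time_s: 14.07
position: [0.5515, -0.3512, 0.0929]
tcp_rot: [[0.25, -0.0, 0.968], [-0.968, 0.0, 0.25], [-0.0, -1.0, -0.0]]
force: [1.6, -0.9, -1.1]
opening: 0.56
```

Emit:
{"name": "send_rows", "arguments": {
  "moves": "30 0 1 0 0; 30 0 0.7 0 0; 30 0 0 0 0; 30 0 0 0 0"
}}

```text
time_s: 14.4
position: [0.5516, -0.3512, 0.0912]
tcp_rot: [[0.25, -0.0, 0.968], [-0.968, 0.0, 0.25], [-0.0, -1.0, -0.0]]
force: [1.1, 1.2, -1.0]
opening: 0.559
```

Emit:
{"name": "send_rows", "arguments": {
  "moves": "30 0 0.8 0 0; 30 0 0 0 0; 30 0 0 0 0"
}}

```text
time_s: 14.65
position: [0.5516, -0.3512, 0.0904]
tcp_rot: [[0.25, -0.0, 0.968], [-0.968, 0.0, 0.25], [-0.0, -1.0, -0.0]]
force: [-0.4, -0.5, -1.9]
opening: 0.558
```

Emit:
{"name": "send_rows", "arguments": {
  "moves": "30 0 0.8 0 0; 30 0 0 0 0; 30 0 0 0 0"
}}

```text
time_s: 14.9
position: [0.5517, -0.3513, 0.0897]
tcp_rot: [[0.25, 0.0, 0.968], [-0.968, -0.0, 0.25], [0.0, -1.0, 0.0]]
force: [0.5, 0.1, 0.4]
opening: 0.56
```

Emit:
{"name": "send_rows", "arguments": {
  "moves": "30 0 0.8 0 0; 30 0 0 0 0; 30 0 0 0 0"
}}

```text
time_s: 15.15
position: [0.5517, -0.3514, 0.0896]
tcp_rot: [[0.25, 0.0, 0.968], [-0.968, -0.0, 0.25], [0.001, -1.0, 0.0]]
force: [-1.3, 1.5, 5.0]
opening: 0.562
```

Emit:
{"name": "send_rows", "arguments": {
  "moves": "30 0 0.8 0 0; 30 0 0 0 0; 30 0 0 0 0"
}}

```text
time_s: 15.4
position: [0.5517, -0.3514, 0.0895]
tcp_rot: [[0.25, 0.001, 0.968], [-0.968, -0.001, 0.25], [0.001, -1.0, 0.0]]
force: [-1.5, 1.3, 8.4]
opening: 0.563
```

Contact: the crown is seated on the bar. Opening in steps.

Emit:
{"name": "send_rows", "arguments": {
  "moves": "30 0 -0.8 0 0; 52 0 0 0 0; 56 0 0 0 0; 60 0 0 0 0; 64 0 0 0 0; 70 0 0 0 0; 76 0 0 0 0; 82 0 0 0 0; 84 0 0 0 0; 84 0 0 0 0; 84 0 0 0 0"
}}

```text
time_s: 16.32
position: [0.5516, -0.3513, 0.0888]
tcp_rot: [[0.25, 0.0, 0.968], [-0.968, -0.0, 0.25], [0.0, -1.0, 0.0]]
force: [-0.1, -0.8, -0.2]
opening: 0.957
```

```bash
python3 - <<'E'
from rail import *
s,c,P,L,t=measure("w5"); hsv=cv2.cvtColor(c["image"],cv2.COLOR_BGR2HSV)
P,r,q=cloud(c); L=(P-s["position"])@s["tcp_rot"]; h=hsv[r,q]
k=(abs(L[:,0])<.04)&(L[:,1]<-.03)&(L[:,1]>-.08)&(abs(L[:,2])<.03)&(h[:,1]>110)&(h[:,2]>50)
b=L[k]; print(len(b),b.min(0).round(4),b.max(0).round(4))
E
```

```text
tcp [ 0.5516 -0.3513  0.0888] yaw -75.54 [-0.1 -0.8 -0.2] op 83.22172231693865 t 16.3167 j6 [-42.  39.  82.  -0.  59.  33.]
1979 [-0.0276 -0.0559 -0.0296] [ 0.0274 -0.0301  0.0299]
```

Emit:
{"name": "send_rows", "arguments": {
  "moves": "84 0 -6 0 0; 84 0 -10 0 0; 84 0 -20 0 0; 84 0 -25 0 0; 84 0 -25 0 0; 84 0 -25 0 0; 84 0 -25 0 0; 84 0 -25 0 0; 84 0 0 0 0; 84 0 0 0 0"
}}

```text
time_s: 17.2
position: [0.5526, -0.3521, 0.253]
tcp_rot: [[0.25, 0.004, 0.968], [-0.968, -0.004, 0.25], [0.005, -1.0, 0.003]]
force: [0.1, 0.2, 0.1]
opening: 0.965
```

Emit:
{"name": "send_rows", "arguments": {
  "moves": "60 -10 0 0 -6.9; 60 -10 0 0 -6.9; 60 -10 0 0 -6.9; 60 -10 0 0 -6.9; 60 -10 0 0 -6.9; 60 0 0 0 -6.9; 60 0 0 0 -6.9; 60 0 0 0 -6.9; 60 0 0 0 -6.9; 60 0 0 0 -6.9; 60 0 0 0 -6.9; 60 0 0 0 -6.9; 60 0 0 0 -6.9; 60 0 0 0 0; 60 0 0 0 0"
}}

```text
time_s: 18.45
position: [0.5276, -0.3073, 0.2488]
tcp_rot: [[0.97, -0.002, -0.242], [0.242, 0.002, 0.97], [-0.001, -1.0, 0.002]]
force: [1.0, 0.1, -0.2]
opening: 0.687
```

```bash
python3 - <<'E'
from h import *
s,c=wrist(); R=s["tcp_rot"]; print(s["position"],yaw(s),s["joint_positions"].round(0),s["time_s"])
P,r,q=cloud(c)
t=P[(np.hypot(P[:,0]-.513,P[:,1]+.212)<.03)&(P[:,2]>.1)&(P[:,2]<.15)]; print(len(t))
if len(t):
    tt=t[t[:,2]>.132]; print("post",tt.mean(0),tt.min(0),tt.max(0)); (cx,cy),rad=cv2.minEnclosingCircle(tt[:,:2].astype(np.float32)); print(cx,cy,rad)
p=np.array([.5138,-.2118]); d=p-s["position"][:2]; print("to post tool x,z",d@R[:2,0]*1e3,d@R[:2,2]*1e3)
t=capture("scene"); B=t["image"][140:215,205:305]
cv2.imwrite("pics/w6.png",np.hstack([cv2.resize(c["image"],(400,300)),cv2.resize(B,(400,300),interpolation=cv2.INTER_CUBIC)]))
E
```

```text
[ 0.52762085 -0.30731077  0.24878908] 13.980280593230523 [-41.  25.  80.   0.  75. -55.] 18.45
269
post [ 0.51369627 -0.21183382  0.1357773 ] [ 0.50541349 -0.21987897  0.1320032 ] [ 0.5219331  -0.20324106  0.13797203]
0.5139318704605103 -0.2116173803806305 0.008754265494644642
to post tool x,z 9.66278355780058 96.02043866988936
```

View pics/w6.png

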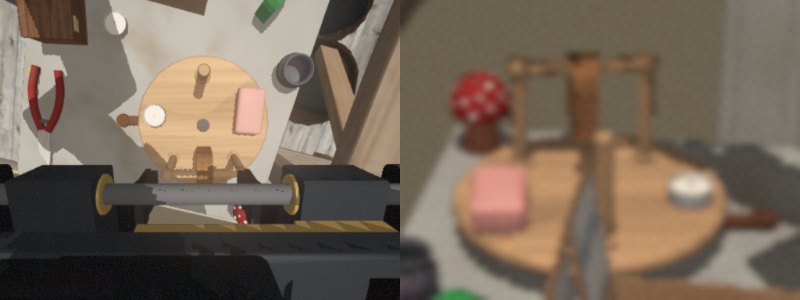

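Emit:
{"name": "send_rows", "arguments": {
  "moves": "60 2.4 0 24 0; 60 2.4 0 24 0; 60 2.4 0 24 0; 60 2.4 0 24 0; 60 0 0 0 0; 60 0 20 0 0; 60 0 20 0 0; 60 0 20 0 0; 60 0 15 0 0; 60 0 10 0 0; 60 0 0 0 0; 60 0 0 0 0"
}}

```text
time_s: 19.55
position: [0.5141, -0.2127, 0.1647]
tcp_rot: [[0.97, -0.0, -0.244], [0.244, 0.0, 0.97], [-0.0, -1.0, 0.0]]
force: [0.2, 0.5, -0.8]
opening: 0.691
```

```bash
python3 - <<'E'
from h import *
s,c=wrist(); R=s["tcp_rot"]; print(s["position"],yaw(s),s["joint_positions"].round(0),s["force"].round(1))
p=np.array([.5138,-.2117]); d=p-s["position"][:2]; print("to post tool x,z",d@R[:2,0]*1e3,d@R[:2,2]*1e3)
E
```

```text
[ 0.51413421 -0.21274607  0.16466063] 14.110803551033918 [-34.  26.  93.  -0.  60. -48.] [ 0.2  0.5 -0.8]
to post tool x,z -0.06909593962175187 1.0959811475041703
```

Emit:
{"name": "send_rows", "arguments": {
  "moves": "60 0 14 1 0; 60 0 14 0 0; 60 0 14 0 0; 60 0 13 0 0; 60 0 10 0 0; 60 0 0 0 0; 40 0 0 0 0; 30 0 0 0 0; 22 0 0 0 0; 16 0 0 0 0; 12 0 0 0 0; 5 0 0 0 0; 5 0 0 0 0; 5 0 0 0 0; 5 0 0 0 0; 5 0 0 0 0"
}}

```text
time_s: 20.93
position: [0.5138, -0.2114, 0.0998]
tcp_rot: [[0.97, -0.0, -0.245], [0.245, 0.0, 0.97], [-0.0, -1.0, 0.0]]
force: [0.1, -0.9, 0.2]
opening: 0.085
```

```bash
python3 - <<'E'
from h import *
s,c=wrist(); R=s["tcp_rot"]; print(s["position"],yaw(s),s["joint_positions"].round(0),s["force"].round(1),s["opening"]*87)
ax=np.array([.5355,-.2935]); d=s["position"][:2]-ax; print("r",np.hypot(*d),"bearing",np.degrees(np.arctan2(d[1],d[0])))
np.save("w7.npy",c,allow_pickle=True)
# tongue from table depth/colour
hsv=cv2.cvtColor(c["image"],cv2.COLOR_BGR2HSV); P,r,q=cloud(c); h=hsv[r,q]
rd=np.hypot(P[:,0]-ax[0],P[:,1]-ax[1]); k=(rd>.123)&(rd<.175)&(P[:,2]<.03)&(h[:,1]>90)&(P[:,0]<.42)
print(k.sum(), P[k].mean(0) if k.any() else 0)
E
```

```text
[ 0.51380368 -0.21142535  0.09981469] 14.15709102397382 [-34.  32.  97.  -0.  52. -48.] [ 0.1 -0.9  0.2] 7.389002427818538
r 0.0848939245162954 bearing 104.80734874613113
37 [ 0.38363111 -0.33405518  0.01131233]
```

Emit:
{"name": "send_rows", "arguments": {
  "moves": "0 0 0 0 0; 0 0 0 0 0; 0 6.82 0 -0.27 4.6; 0 6.82 0 -0.27 4.6; 0 6.82 0 -0.27 4.6; 0 0 0 0 0; 0 0 0 0 0"
}}

```text
time_s: 21.57
position: [0.5341, -0.2088, 0.0998]
tcp_rot: [[1.0, -0.0, -0.009], [0.009, -0.0, 1.0], [-0.0, -1.0, -0.0]]
force: [0.0, 0.0, 0.1]
opening: 0.004
```

```bash
cat > chk.py <<'E'
from h import *
def chk():
    s=read_state(); R=s["tcp_rot"]
    ax=np.array([.5355,-.2935]); d=s["position"][:2]-ax; b=np.degrees(np.arctan2(d[1],d[0]))
    print("r",np.hypot(*d).round(4),"bearing",b.round(2),"yaw",yaw(s).round(2),"z",s["position"][2].round(4),"f",s["force"].round(1),"f_tool",(R.T@s["force"]).round(1),"op",(s["opening"]*87).round(1),"t",s["time_s"],s["joint_positions"].round(0))
if __name__=="__main__": chk()
E
python3 chk.py
```

```text
Traceback (most recent call last):
  File "chk.py", line 6, in <module>
    if __name__=="__main__": chk()
                             ~~~^^
  File "chk.py", line 5, in chk
    print("r",np.hypot(*d).round(4),"bearing",b.round(2),"yaw",yaw(s).round(2),"z",s["position"][2].round(4),"f",s["force"].round(1),"f_tool",(R.T@s["force"]).round(1),"op",(s["opening"]*87).round(1),"t",s["time_s"],s["joint_positions"].round(0))
                                                                                                                                                                             ^^^^^^^^^^^^^^^^^^^^^^^
AttributeError: 'float' object has no attribute 'round'
```

```bash
sed -i 's/(s\["opening"\]\*87).round(1)/round(s["opening"]*87,1)/' chk.py; python3 chk.py; python3 - <<'E'
from h import *
s,c=wrist(); t=capture("scene")
cv2.imwrite("pics/w8.png",np.hstack([cv2.resize(c["image"][:330],(400,300)),cv2.resize(t["image"][130:220,200:310],(400,300),interpolation=cv2.INTER_CUBIC)]))
P,r,q=cloud(c); L=(P-s["position"])@s["tcp_rot"]
for nm,A in(("w",P),("s",cloud(t)[0])):
    k=(np.hypot(A[:,0]-.5355,A[:,1]+.2935)<.12)&(A[:,2]>.07)&(A[:,2]<.132)&(A[:,1]>-.3)
    a=A[k]; h,_,_=np.histogram2d(a[:,0],a[:,1],bins=[np.arange(.42,.66,.02),np.arange(-.3,-.16,.02)]); print(nm,len(a)); print(h.astype(int))
E
```

```text
r 0.0847 bearing 90.93 yaw 0.5 z 0.0998 f [0.  0.  0.1] f_tool [ 0.  -0.1  0. ] op 0.4 t 21.5667 [-33.  33.  94.  -0.  53. -33.]
w 291
[[  0   0   0   0   0   0]
 [  0   0   0   0   0   0]
 [  0   0   0   0   0   0]
 [  0   0   0   0   0   0]
 [  0   0   0   0 247   0]
 [  0   0   0   0  44   0]
 [  0   0   0   0   0   0]
 [  0   0   0   0   0   0]
 [  0   0   0   0   0   0]
 [  0   0   0   0   0   0]
 [  0   0   0   0   0   0]
 [  0   0   0   0   0   0]]
s 91
[[ 0  0  0  0  0  0]
 [ 0  0  0  0  0  0]
 [ 0  0  0  0  0  0]
 [ 0  0  0  0  0  0]
 [ 0  0  0  0 83  1]
 [ 0  0  0  0  7  0]
 [ 0  0  0  0  0  0]
 [ 0  0  0  0  0  0]
 [ 0  0  0  0  0  0]
 [ 0  0  0  0  0  0]
 [ 0  0  0  0  0  0]
 [ 0  0  0  0  0  0]]
```

View pics/w8.png

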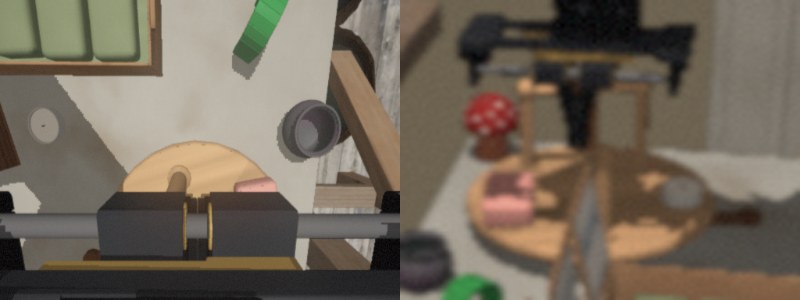

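```bash
python3 - <<'E'
from h import *
s=read_state();t=capture("scene")
A,r,q=cloud(t); L=(A-s["position"])@s["tcp_rot"]
V=t["image"][r,q].max(1)
k=(np.hypot(L[:,0],L[:,2])<.06)&(abs(L[:,1])<.06)
for y0 in np.arange(-.06,.02,.01):
    m=k&(abs(L[:,1]-y0)<.005)&(V<70); w=L[m]
    if len(w): print(round(y0,3),len(w),"x",np.percentile(w[:,0],[2,50,98]).round(3),"z",np.percentile(w[:,2],[2,50,98]).round(3))
m=k&(V>=70)&(A[:,2]>.08); w=A[m]; 
print("light: world",len(w),np.percentile(w,[2,50,98],axis=0).round(3), "tool", np.percentile(L[m],[2,50,98],axis=0).round(3))
E
python3 - <<'E'
import numpy as np,sys
sys.path.insert(0,'.')
from h import *
c=np.load("w7.npy",allow_pickle=True).item()
P,r,q=cloud(c); k=(np.hypot(P[:,0]-.513,P[:,1]+.212)<.04)&(P[:,2]>.06)&(P[:,2]<.15)
print(k.sum(), np.percentile(P[k],[2,50,98],axis=0).round(3))
cv2.imwrite("pics/w9.png",cv2.resize(c["image"][130:330,170:340],(680,600)) if 0 else cv2.resize(c["image"][100:340,130:380],(625,600)))
E
```

```text
-0.06 8 x [-0.009 -0.003  0.007] z [-0.002  0.009  0.012]
-0.05 20 x [-0.009 -0.002  0.008] z [-0.007  0.008  0.011]
-0.04 11 x [-0.009 -0.002  0.005] z [-0.005  0.01   0.012]
light: world 100 [[ 0.504 -0.214  0.082]
 [ 0.511 -0.206  0.114]
 [ 0.538 -0.198  0.138]] tool [[-0.03  -0.039 -0.006]
 [-0.023 -0.014  0.003]
 [ 0.005  0.018  0.011]]
1054 [[ 0.502 -0.212  0.064]
 [ 0.512 -0.204  0.126]
 [ 0.523 -0.198  0.149]]
```

View pics/w9.png

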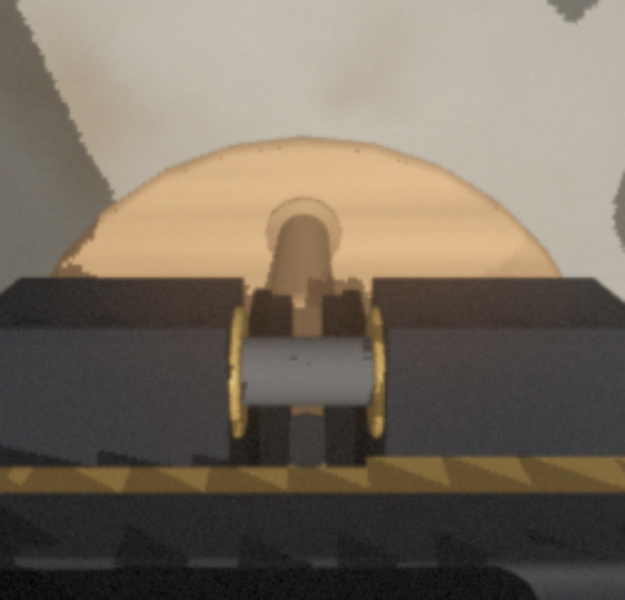

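```bash
python3 - <<'E'
from h import *
c=np.load("w7.npy",allow_pickle=True).item()
tc=np.array(c["tool_from_camera"]); Z=c["z_map"];K=c["mtx"]
def L(row,col):
    z=Z[row,col]; p=np.array([(col-K[0,2])/K[0,0]*z,-(row-K[1,2])/K[1,1]*z,-z,1]); return (tc@p)[:3].round(4)
f=lambda R,C:(int(100+R/2.5),int(130+C/2.5))
for R,C in((295,270),(310,270),(325,270),(295,345),(310,345),(325,345),(440,270),(440,345),(300,307),(315,307),(330,307),(410,307),(440,307),(230,300),(260,300),(280,300),(290,290),(270,325)): print((R,C),L(*f(R,C)),c["image"][f(R,C)])
E
```

```text
(295, 270) [-0.0073 -0.0422  0.011 ] [44 56 73]
(310, 270) [-0.007  -0.048   0.0095] [40 54 67]
(325, 270) [-0.0066 -0.0555  0.0089] [40 50 62]
(295, 345) [ 0.01   -0.0411  0.0106] [43 52 70]
(310, 345) [ 0.0094 -0.0528  0.0112] [40 53 68]
(325, 345) [ 0.0092 -0.0568  0.0094] [37 46 62]
(440, 270) [-0.0053 -0.0863 -0.0004] [33 34 45]
(440, 345) [ 0.0077 -0.0868 -0.0001] [37 39 45]
(300, 307) [ 0.0007 -0.035   0.0073] [ 71  98 126]
(315, 307) [ 0.0007 -0.0373  0.0043] [ 71  98 125]
(330, 307) [ 0.0007 -0.0368  0.0003] [ 70  98 125]
(410, 307) [ 0.0006  0.0616 -0.0726] [ 64  86 109]
(440, 307) [ 0.0006  0.0584 -0.0839] [58 60 64]
(230, 300) [-0.001   0.0292  0.0087] [ 87 116 146]
(260, 300) [-0.0007 -0.0062  0.0089] [ 79 113 143]
(280, 300) [-0.0005 -0.0248  0.009 ] [ 82 114 144]
(290, 290) [-0.0029 -0.0303  0.0082] [ 81 111 140]
(270, 325) [ 0.0063 -0.0051  0.0056] [ 76 103 131]
```

```bash
python3 - <<'E'
from h import *
for n in("w1","w2","w3","w4","w7"):
    c=np.load(n+".npy",allow_pickle=True).item()
    tc=np.array(c["tool_from_camera"]); Z=c["z_map"];K=c["mtx"]
    r,q=np.nonzero(Z>0); z=Z[r,q]; p=np.stack([(q-K[0,2])/K[0,0]*z,-(r-K[1,2])/K[1,1]*z,-z,z*0+1])
    L=(tc@p)[:3].T; V=c["image"][r,q].max(1)
    k=(abs(L[:,0])<.07)&(abs(L[:,2])<.02)&(L[:,1]<.01)&(L[:,1]>-.1)&(V<85)
    print(n,k.sum())
    for sgn in(-1,1):
        w=L[k&(L[:,0]*sgn>0)]
        for y0 in np.arange(-.075,.01,.01):
            u=w[abs(w[:,1]-y0)<.005]
            if len(u)>3: print("  ",sgn,round(y0,3),len(u),"x",u[:,0].min().round(3),u[:,0].max().round(3),"z",u[:,2].min().round(3),u[:,2].max().round(3))
E
```

```text
w1 3089
   -1 -0.075 114 x -0.044 -0.043 z -0.009 0.003
   -1 -0.065 136 x -0.053 -0.043 z -0.009 0.012
   -1 -0.055 163 x -0.052 -0.043 z -0.008 0.013
   -1 -0.045 163 x -0.052 -0.043 z 0.002 0.013
   -1 -0.035 48 x -0.052 -0.043 z 0.001 0.012
   1 -0.075 111 x 0.043 0.044 z -0.008 0.003
   1 -0.065 127 x 0.043 0.053 z -0.008 0.012
   1 -0.055 159 x 0.043 0.052 z -0.008 0.012
   1 -0.045 154 x 0.043 0.052 z 0.002 0.012
   1 -0.035 46 x 0.043 0.052 z 0.001 0.012
w2 3127
   -1 -0.075 116 x -0.044 -0.043 z -0.009 0.003
   -1 -0.065 137 x -0.054 -0.043 z -0.009 0.013
   -1 -0.055 164 x -0.052 -0.043 z -0.009 0.012
   -1 -0.045 163 x -0.052 -0.043 z 0.002 0.013
   -1 -0.035 20 x -0.052 -0.044 z 0.001 0.012
   1 -0.075 123 x 0.043 0.044 z -0.009 0.003
   1 -0.065 142 x 0.043 0.053 z -0.009 0.013
   1 -0.055 163 x 0.043 0.052 z -0.009 0.012
   1 -0.045 177 x 0.043 0.052 z 0.002 0.013
   1 -0.035 39 x 0.043 0.052 z 0.001 0.012
w3 2115
   -1 -0.075 62 x -0.025 -0.024 z -0.009 0.003
   -1 -0.065 113 x -0.034 -0.024 z -0.008 0.013
   -1 -0.055 133 x -0.033 -0.024 z -0.008 0.012
   -1 -0.045 12
[... 518 characters left out ...]
31 -0.024 z 0.001 0.012
   1 -0.075 64 x 0.024 0.025 z -0.008 0.003
   1 -0.065 113 x 0.024 0.034 z -0.009 0.013
   1 -0.055 147 x 0.003 0.033 z -0.008 0.012
   1 -0.045 150 x 0.013 0.033 z 0.002 0.013
   1 -0.035 38 x 0.022 0.033 z 0.004 0.012
w7 1308
   -1 -0.075 21 x -0.002 -0.002 z -0.008 0.001
   -1 -0.065 55 x -0.011 -0.003 z 0.009 0.011
   -1 -0.055 126 x -0.011 -0.002 z -0.01 0.011
   -1 -0.045 94 x -0.011 -0.003 z 0.009 0.011
   -1 -0.035 19 x -0.01 -0.003 z 0.009 0.011
   1 -0.075 22 x 0.004 0.005 z -0.009 0.001
   1 -0.065 59 x 0.005 0.013 z 0.009 0.012
   1 -0.055 117 x 0.004 0.013 z -0.01 0.011
   1 -0.045 94 x 0.005 0.013 z 0.009 0.011
   1 -0.035 22 x 0.005 0.013 z 0.009 0.011
```

```bash
python3 - <<'E'
from h import *
c=np.load("w1.npy",allow_pickle=True).item()
tc=np.array(c["tool_from_camera"]); Z=c["z_map"];K=c["mtx"]
r,q=np.nonzero(Z>0); z=Z[r,q]; p=np.stack([(q-K[0,2])/K[0,0]*z,-(r-K[1,2])/K[1,1]*z,-z,z*0+1])
L=(tc@p)[:3].T
k=(abs(L[:,0])<.12)&(abs(L[:,2])<.06)&(L[:,1]<-.03)
L=L[k]
for y0 in np.arange(-.17,-.03,.01):
    u=L[abs(L[:,1]-y0)<.005]; i=u[abs(u[:,0])<.03]
    print(round(y0,3),len(u),"x",u[:,0].min().round(3),u[:,0].max().round(3),"z",u[:,2].min().round(3),u[:,2].max().round(3),"| centre n",len(i),i[:,2].min().round(3) if len(i) else "",i[:,2].max().round(3) if len(i) else "")
s,c=wrist(); P,r,q=cloud(c)
t=P[(np.hypot(P[:,0]-.513,P[:,1]+.212)<.04)&(P[:,2]>.134)&(P[:,2]<.141)];print("post top",len(t),t.mean(0),t.min(0),t.max(0))
t=capture("scene");P=cloud(t)[0]
t=P[(np.hypot(P[:,0]-.513,P[:,1]+.212)<.03)&(P[:,2]>.06)&(P[:,2]<.141)];print("post scene",len(t),t.mean(0),t.min(0),t.max(0))
E
```

```text
Traceback (most recent call last):
ValueError: zero-size array to reduction operation minimum which has no identity
```

```bash
python3 - <<'E'
from h import *
c=np.load("w1.npy",allow_pickle=True).item()
tc=np.array(c["tool_from_camera"]); Z=c["z_map"];K=c["mtx"]
r,q=np.nonzero(Z>0); z=Z[r,q]; p=np.stack([(q-K[0,2])/K[0,0]*z,-(r-K[1,2])/K[1,1]*z,-z,z*0+1])
L=(tc@p)[:3].T
k=(abs(L[:,0])<.12)&(abs(L[:,2])<.06)&(L[:,1]<-.03)
L=L[k]
for y0 in np.arange(-.17,-.03,.01):
    u=L[abs(L[:,1]-y0)<.005]; i=u[abs(u[:,0])<.03]
    if len(u): print(round(y0,3),len(u),"x",u[:,0].min().round(3),u[:,0].max().round(3),"z",u[:,2].min().round(3),u[:,2].max().round(3),"| centre n",len(i),i[:,2].min().round(3) if len(i) else "",i[:,2].max().round(3) if len(i) else "")
s,c=wrist(); P,r,q=cloud(c)
t=P[(np.hypot(P[:,0]-.513,P[:,1]+.212)<.04)&(P[:,2]>.134)&(P[:,2]<.141)];print("post top",len(t),t.mean(0),t.min(0),t.max(0))
t=capture("scene");P=cloud(t)[0]
t=P[(np.hypot(P[:,0]-.513,P[:,1]+.212)<.03)&(P[:,2]>.06)&(P[:,2]<.141)];print("post scene",len(t),t.mean(0),t.min(0),t.max(0))
E
```

```text
-0.16 5026 x -0.046 0.017 z 0.022 0.028 | centre n 3549 0.022 0.028
-0.15 20024 x -0.054 0.056 z 0.014 0.028 | centre n 10986 0.014 0.028
-0.14 8587 x -0.059 0.065 z 0.002 0.028 | centre n 4480 0.024 0.028
-0.13 17815 x -0.069 0.075 z -0.014 0.039 | centre n 2041 0.024 0.034
-0.12 11561 x -0.076 0.079 z -0.025 0.039 | centre n 4489 0.026 0.034
-0.11 1824 x -0.081 0.084 z -0.03 0.039 | centre n 0  
-0.1 828 x -0.056 0.057 z -0.003 0.016 | centre n 0  
-0.09 1219 x -0.049 0.049 z -0.01 0.011 | centre n 0  
-0.08 376 x -0.044 0.046 z -0.009 0.006 | centre n 0  
-0.07 167 x -0.053 0.054 z -0.009 0.012 | centre n 0  
-0.06 368 x -0.053 0.053 z -0.009 0.013 | centre n 0  
-0.05 330 x -0.052 0.053 z 0.004 0.012 | centre n 0  
-0.04 255 x -0.052 0.052 z 0.001 0.013 | centre n 0  
post top 72 [ 0.53426211 -0.19855718  0.13891127] [ 0.52597253 -0.19949808  0.13612637] [ 0.54293775 -0.19726329  0.14094054]
post scene 118 [ 0.51151984 -0.20598681  0.10682221] [ 0.5034194  -0.21635726  0.06130491] [ 0.53803035 -0.1986279   0.13980188]
```

The depth readings explain the miss. The fingertips really end about 39 mm short of the reported TCP: finger pixels stop at tool y≈-0.040 and the body starts at -0.11. I closed just above the post, whose top is at z=0.137. The carousel hasn't moved. I'll go back and grip with the TCP 39 mm lower.

Emit:
{"name": "send_rows", "arguments": {
  "moves": "0 0 -20 0 0; 40 0 -20 0 0; 60 0 -10 0 0; 60 -7 0 -0.9 0; 60 -7 0 -0.9 0; 60 -6.3 0 -0.9 0; 60 0 0 0 -4.6; 60 0 0 0 -4.6; 60 0 0 0 -4.6; 60 0 0 0 0; 60 0 0 0 0; 60 0 0 0 0; 60 0 0 0 0"
}}

```text
time_s: 22.9
position: [0.5134, -0.2115, 0.1494]
tcp_rot: [[0.97, -0.001, -0.243], [0.243, 0.001, 0.97], [-0.001, -1.0, 0.001]]
force: [-0.2, -0.0, 0.5]
opening: 0.684
```

```bash
python3 chk.py; python3 - <<'E'
from h import *
s,c=wrist(); R=s["tcp_rot"];P,r,q=cloud(c)
t=P[(np.hypot(P[:,0]-.513,P[:,1]+.212)<.03)&(P[:,2]>.132)&(P[:,2]<.142)];print("post top",len(t),t.mean(0),cv2.minEnclosingCircle(t[:,:2].astype(np.float32)))
p=np.array([.5138,-.2117]); d=p-s["position"][:2]; print("to post tool x,z",d@R[:2,0]*1e3,d@R[:2,2]*1e3)
E
```

```text
r 0.0849 bearing 105.11 yaw 14.09 z 0.1494 f [-0.2 -0.   0.5] f_tool [-0.2 -0.5  0. ] op 59.5 t 22.9 [-34.  27.  94.   0.  58. -48.]
post top 355 [ 0.51323509 -0.21044623  0.13575029] ((0.5134438872337341, -0.2112315148115158), 0.008660118095576763)
to post tool x,z 0.38078078575748336 -0.2696071629350808
```

Emit:
{"name": "send_rows", "arguments": {
  "moves": "60 0 15 0 0; 60 0 15 0 0; 60 0 15 0 0; 60 0 15 0 0; 60 0 15 0 0; 60 0 14.5 0 0; 60 0 0 0 0; 30 0 0 0 0; 5 0 0 0 0; 5 0 0 0 0; 5 0 0 0 0; 5 0 0 0 0; 5 0 0 0 0; 5 0 0 0 0; 5 0 0 0 0; 5 0 0 0 0; 5 0 0 0 0; 0 0 0 0 0; 0 0 0 0 0"
}}

```text
time_s: 24.53
position: [0.5136, -0.2117, 0.0606]
tcp_rot: [[0.97, -0.0, -0.245], [0.245, -0.0, 0.97], [-0.0, -1.0, 0.0]]
force: [-2.0, -0.6, 4.8]
opening: 0.194
```

```bash
python3 chk.py
```

```text
r 0.0847 bearing 105.02 yaw 14.16 z 0.0606 f [-2.  -0.6  4.8] f_tool [-2.  -4.8 -0.1] op 16.9 t 24.5333 [-34.  35.  98.  -0.  47. -48.]
```

Emit:
{"name": "send_rows", "arguments": {
  "moves": "0 3.41 0 -0.07 2.3; 0 3.41 0 -0.07 2.3; 0 3.41 0 -0.07 2.3; 0 3.41 0 -0.07 2.3; 0 3.41 0 -0.07 2.3; 0 3.41 0 -0.07 2.3; 0 0 0 0 0"
}}

```text
time_s: 25.12
position: [0.5348, -0.2091, 0.0606]
tcp_rot: [[1.0, 0.001, -0.005], [0.005, -0.0, 1.0], [0.001, -1.0, -0.0]]
force: [-1.0, 0.2, 4.5]
opening: 0.196
```

```bash
python3 chk.py
```

```text
r 0.0844 bearing 90.45 yaw 0.29 z 0.0606 f [-1.   0.2  4.5] f_tool [-1.  -4.5  0.2] op 17.1 t 25.1167 [-33.  36.  96.   0.  48. -33.]
```

Emit:
{"name": "send_rows", "arguments": {
  "moves": "0 3.41 0 -0.07 2.3; 0 3.41 0 -0.07 2.3; 0 3.41 0 -0.07 2.3; 0 3.41 0 -0.07 2.3; 0 3.41 0 -0.07 2.3; 0 3.41 0 -0.07 2.3; 0 3.41 0 -0.07 2.3; 0 3.41 0 -0.07 2.3; 0 3.41 0 -0.07 2.3; 0 3.41 0 -0.07 2.3; 0 3.41 0 -0.07 2.3; 0 3.41 0 -0.07 2.3; 0 3.41 0 -0.07 2.3; 0 3.41 0 -0.07 2.3; 0 3.41 0 -0.07 2.3; 0 3.41 0 -0.07 2.3; 0 0 0 0 0"
}}

```text
time_s: 26.53
position: [0.5854, -0.2262, 0.0606]
tcp_rot: [[0.804, 0.001, 0.594], [-0.594, -0.0, 0.804], [0.001, -1.0, 0.0]]
force: [-1.6, -1.2, 5.0]
opening: 0.195
```

```bash
python3 chk.py
```

```text
r 0.0838 bearing 53.44 yaw -36.46 z 0.0606 f [-1.6 -1.2  5. ] f_tool [-0.6 -5.  -1.9] op 16.9 t 26.5333 [-31.  39.  88.   0.  53.   5.]
```

Emit:
{"name": "send_rows", "arguments": {
  "moves": "0 3.41 0 0 2.3; 0 3.41 0 0 2.3; 0 3.41 0 0 2.3; 0 3.41 0 0 2.3; 0 3.41 0 0 2.3; 0 3.41 0 0 2.3; 0 3.41 0 0 2.3; 0 3.41 0 0 2.3; 0 3.41 0 0 2.3; 0 3.41 0 0 2.3; 0 3.41 0 0 2.3; 0 3.41 0 0 2.3; 0 3.41 0 0 2.3; 0 3.41 0 0 2.3; 0 3.41 0 0 2.3; 0 0 0 0 0; 0 0 0 0 0"
}}

```text
time_s: 27.95
position: [0.6144, -0.2664, 0.0606]
tcp_rot: [[0.328, -0.002, 0.945], [-0.945, -0.001, 0.328], [-0.0, -1.0, -0.002]]
force: [-5.3, -0.6, 4.9]
opening: 0.19
```

```bash
python3 chk.py; python3 - <<'E'
from h import *
ax=np.array([.5355,-.2935])
# tongue angle from w1 with several methods
c=np.load("w1.npy",allow_pickle=True).item(); hsv=cv2.cvtColor(c["image"],cv2.COLOR_BGR2HSV)
m=(hsv[...,1]>75); W=[]
for row in range(152,175):
    q=np.nonzero(m[row,210:236])[0]+210
    W.append(np.append(world(c,(row,q.mean()),z=.011)[:2],len(q)))
W=np.array(W); l=cv2.fitLine(W[:,:2].astype(np.float32),cv2.DIST_HUBER,0,.001,.001).ravel()
print("line dir",np.degrees(np.arctan2(l[1],l[0])),"bearing pts",np.degrees(np.arctan2(W[:,1]-ax[1],W[:,0]-ax[0])).round(1))
t=capture("scene"); s,c=wrist()
for nm,c in(("scene",t),("wrist",c)):
    P,r,q=cloud(c)
    k=(np.hypot(P[:,0]-ax[0],P[:,1]-ax[1])<.13)&(P[:,2]>.12)&(P[:,2]<.15)&(P[:,0]<.53)
    a=P[k]; print(nm,len(a))
    if len(a)>20:
        v=cv2.fitLine(a[:,:2].astype(np.float32),cv2.DIST_HUBER,0,.001,.001).ravel(); e=a[:,:2]@v[:2]; mid=a[:,:2].mean(0)+v[:2]*((e.max()+e.min())/2-e.mean()); d=mid-ax
        print("mid",mid,"span",np.ptp(e),"dir",np.degrees(np.arctan2(v[1],v[0])),"bearing",np.degrees(np.arctan2(d[1],d[0])),np.hypot(*d))
    np.save(nm+"9.npy",c,allow_pickle=True)
E
```

```text
r 0.0835 bearing 18.92 yaw -70.85 z 0.0606 f [-5.3 -0.6  4.9] f_tool [-1.2 -4.9 -5.2] op 16.5 t 27.95 [-33.  42.  81.  -0.  57.  38.]
line dir 12.672205 bearing pts [-167.7 -167.6 -167.6 -167.6 -167.6 -168.  -168.  -167.9 -167.9 -167.9
 -167.9 -167.9 -167.9 -168.2 -167.8 -167.8 -167.8 -167.8 -167.8 -167.4
 -167.7 -167.7 -167.7]
scene 162
mid [ 0.47931815 -0.30873237] span 0.12462583249969011 dir -70.17969 bearing -164.83030188113185 0.058210186147151545
wrist 0
```

```bash
python3 - <<'E'
import numpy as np
from scipy.optimize import least_squares
p=np.array([(.5136,-.2117),(.5348,-.2091),(.5854,-.2262),(.6144,-.2664)])
f=least_squares(lambda a:np.hypot(*(p-a).T)-.085,[.535,-.293]); a=f.x; print(a,f.fun)
print(np.degrees(np.arctan2(*(p-a).T[::-1])))
print("tongue bearing w/ this axis",[np.degrees(np.arctan2(y-a[1],x-a[0])) for x,y in((.3866,-.3255),(.4126,-.3195))])
E
```

```text
[ 0.5341274  -0.29411356] [-6.84482482e-05  1.62174878e-05  9.48338857e-05 -7.80852259e-05]
[103.98651061  89.54670335  52.94834272  19.04687759]
tongue bearing w/ this axis [np.float64(-167.98940043471978), np.float64(-168.20088242391688)]
```

Emit:
{"name": "send_rows", "arguments": {
  "moves": "0 3.41 0 -0.2 2.3; 0 3.41 0 -0.2 2.3; 0 3.2 0 -0.2 2.3; 0 0 0 0 0; 0 0 0 0 0; 0 0 0 0 0"
}}

```text
time_s: 28.55
position: [0.6172, -0.276, 0.0607]
tcp_rot: [[0.212, -0.001, 0.977], [-0.977, -0.001, 0.212], [0.0, -1.0, -0.001]]
force: [-4.4, -1.7, 5.8]
opening: 0.195
```

```bash
sed -i 's/\[.5355,-.2935\]/[.5341,-.2941]/' chk.py; cat > fin.py <<'E'
from chk import *
chk()
ax=np.array([.5341,-.2941]); ds=[];im=0
for i in range(4):
    t=capture("scene"); P,r,q=cloud(t)
    k=(np.hypot(P[:,0]-ax[0],P[:,1]-ax[1])<.13)&(P[:,2]>.122)&(P[:,2]<.15)&(P[:,0]<.53)
    a=P[k]; v=cv2.fitLine(a[:,:2].astype(np.float32),cv2.DIST_HUBER,0,.001,.001).ravel(); e=a[:,:2]@v[:2]
    # balls: ends
    lo=a[e<e.min()+.018,:2].mean(0); hi=a[e>e.max()-.018,:2].mean(0)
    ds.append((np.degrees(np.arctan2(v[1],v[0])),np.degrees(np.arctan2(*(hi-lo)[::-1])),*((lo+hi)/2)))
print("rail dir line, ends, mid",np.array(ds).round(4),np.mean(ds,0).round(4))
# tongue in scene image
hsv=cv2.cvtColor(t["image"],cv2.COLOR_BGR2HSV)[r,q]
m=np.mean(ds,0)[2:]-ax; print("mid bearing",np.degrees(np.arctan2(m[1],m[0])),np.hypot(*m))
rd=np.hypot(P[:,0]-ax[0],P[:,1]-ax[1]);k=(rd>.125)&(rd<.175)&(P[:,0]<.43)&(abs(P[:,1]+.32)<.05)&(hsv[:,1]>110)&(P[:,2]<.03)
T=P[k]; print("tongue",len(T),T.mean(0).round(4) if len(T) else "", np.degrees(np.arctan2(*(T.mean(0)[:2]-ax)[::-1])) if len(T) else "")
cv2.imwrite("pics/fin.png",cv2.resize(t["image"][135:225,200:320],(800,600),interpolation=cv2.INTER_CUBIC))
E
python3 fin.py
```

```text
r 0.085 bearing 12.28 yaw -77.75 z 0.0607 f [-4.4 -1.7  5.8] f_tool [ 0.7 -5.8 -4.7] op 17.0 t 28.55 [-34.  42.  80.  -0.  58.  44.]
rail dir line, ends, mid [[-77.2814 -77.6583   0.4754  -0.3009]
 [-77.0736 -77.7544   0.4756  -0.3017]
 [-76.809  -77.6765   0.4754  -0.3017]
 [-77.0052 -77.6891   0.4755  -0.3011]] [-77.0423 -77.6946   0.4754  -0.3014]
mid bearing -172.9276637262993 0.05910163825098047
tongue 30 [ 0.393  -0.3172  0.0092] -170.69512660400673
```

View pics/fin.png

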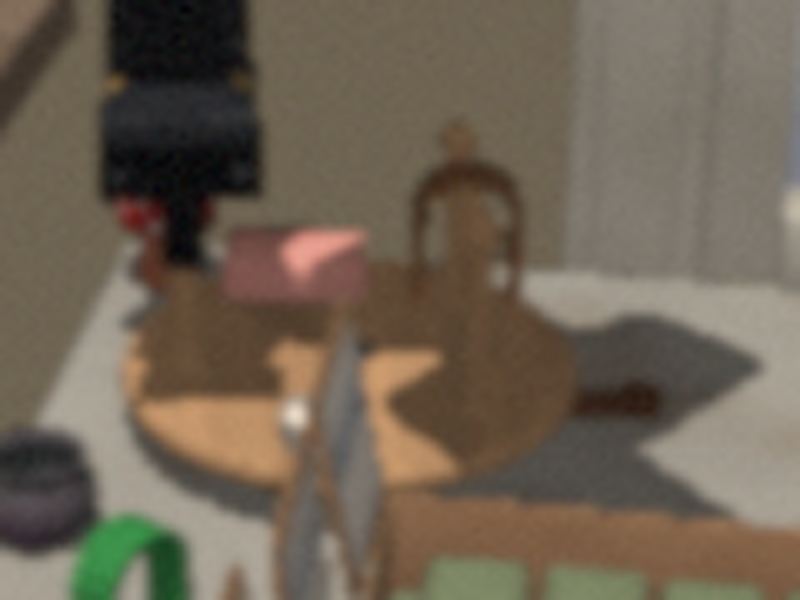

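Emit:
{"name": "send_rows", "arguments": {
  "moves": "0 0 0 0 0; 0 0 0 0 0; 0 0 0 0 0; 0 0 0 0 0; 0 0 0 0 0; 0 0 0 0 0"
}}

```text
time_s: 29.25
position: [0.6171, -0.276, 0.0606]
tcp_rot: [[0.212, -0.001, 0.977], [-0.977, -0.001, 0.212], [0.0, -1.0, -0.001]]
force: [-2.8, -1.2, 5.5]
opening: 0.197
```

```bash
python3 - <<'E'
from chk import *
chk(); print(hand_in())
E
```

```text
r 0.085 bearing 12.31 yaw -77.75 z 0.0606 f [-2.8 -1.2  5.5] f_tool [ 0.6 -5.5 -3. ] op 17.2 t 29.25 [-34.  42.  80.  -0.  58.  44.]
the job is handed in; nothing more can be done
None
```

I hung the wooden bangle on the carousel's bar and let go. I then turned the carousel about 92° clockwise by its post, until the bar was over the tongue. I handed the job in at about 29 s, still holding the post.

**Last checks:**
- **Bangle:** the last scene picture shows it hanging on the bar at the front.
- **Angle:** the post is at a bearing of 12.3°, against about 12.0–12.3° for squarely opposite the tongue. The bar's direction is -77.0 to -77.7°, against a target of about -78°, so the error is roughly 0.5–1°.
- **Grip:** the gripper reads 17 mm on the 18 mm post. The arm was still, with about 6 N on the wrist.

**What went wrong or disagreed:**
- **First grasp of the post missed:** the depth images show the fingers ending about 39 mm short of the reported TCP, so they closed just above the post. The carousel did not move, and I gripped again lower down. The same offset means I had held the bangle higher up than planned, around its arch, but it held.
- **Middle of the bar:** the scene camera put the bar's middle at a bearing of -172.9°, about 5° off. It sees mainly one side of the bar, and its tongue reading was about 3° off the same way, so I relied on the bar's direction and the post's bearing.
- **Bystanders:** I did not measure them again at the end. I kept clear of them by the measured positions, and saw no unexpected force readings.

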